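# Let off the ratchet cramp and empty it

### The job

The ratchet cramp on the bench is wound shut on the finished bone blanks, and there are odd things lying on its bed behind the sliding jaw that would jam it. First move everything lying behind the jaw into the shallow tool tray; then lift the pawl clear of the toothed wheel and keep it up until the drum has turned back and the jaw has run all the way home, and drop the pawl back into the teeth. Only then take out every bone blank and lay it in the deep bin, without disturbing the tin and the bangle that stand by.

Things in the scene. Friction and masses are not known exactly. Their poses are not given: they have to be found in the camera images.
- cramp: Fixed bench cramp on a dark wooden bed whose upper face is 12 mm over the bench. Origin on the bench, z up, y along the slide: bed x -130 to +170, y -225 to +165 mm. Wooden fence at y +135 to +160, 34 mm high over the bed, x -118 to +118. Low stop rail at y -90 to -102, 24 mm over the bed: things lie between it and the jaw. Two cheeks for the drum (y -205 to -145) are 88 mm over the bench.
- jaw_face (a point): Middle of the sliding jaw's gripping face, at its foot, 13 mm over the bench; axes as the cramp's. The wooden jaw reaches 25 mm from here to -y, is 30 mm high, x -118 to +118. A steel rack 12 mm wide (top 54 mm over the bench) runs with it along the far edge, x +154 to +166, back past the drum. At the start the face is at y = +49.5 of the cramp, against the blanks.
- jaw (a joint): Jaw travel, m: 0 wound shut, grows as it runs back towards the drum (cramp -y), 0.078 fully home at its limit. Geared to the drum: one tooth = 3.1 mm. A damped return spring of about 6 N draws it home in some 6 s while the pawl is clear; it stops at the next tooth when the pawl drops. It can always be pushed towards the fence.
- wheel_axis (a point): Centre of the toothed wheel (80 mm across, 24 teeth, 12 mm thick), fixed to the cramp at x -60, y -175 mm, 66 mm over the bench; axis along cramp x. The pawl's pivot lies 50 mm to cramp +y and 50 mm above this point, on a grey post (cramp x -86 to -74) 128 mm over the bench.
- pawl (a joint): Angle of the pawl, rad: 0 fully down in the teeth, grows as its free end is lifted, 0.7 at most; well clear of the teeth above 0.15. It is light (under 1 N at the tab), has no catch and falls by its own weight when let go.
- pawl_tab (a point): Middle of the upright steel finger tab at the free end of the pawl: 12 mm thick (cramp x), 26 mm long (cramp y), 40 mm tall, its top 18 mm above this point; 112 mm from the pivot on the -y side, at the start about 134 mm over the bench. Take it by its 12 mm thickness from above; it rises on an arc about the pivot.
- tool_tray: Fixed shallow open wooden tray, 260 (x) x 150 (y) mm outside, 25 mm high, walls and floor 6 mm. Origin on the bench under its middle. It and the bin stand left and right of the cramp, either way round.
- blank_bin: Fixed deeper open plywood bin, 220 (x) x 150 (y) mm outside, 50 mm high, walls and floor 7 mm, a thin wooden strip outside two walls. Origin on the bench under its middle.
- sanding_block: Sanding block, 45 (x) x 88 (y) x 26 mm high; origin in the middle of its underside. If present it lies on the bed behind the jaw.
- slate_hone: Dark slate slip stone, 34 (x) x 91 (y) x 11 mm high; origin in the middle of its underside. If present it lies on the bed behind the jaw.
- horn_disc: Oval dark horn disc, 47 (x) x 60 (y) x 12 mm high; origin in the middle of its underside. If present it lies on the bed behind the jaw.
- blank_a: Squared pale bone blank, 22 (x) x 85 (y) x 13 mm high; origin in the middle of its underside. Two or three such blanks lie side by side on the bed between fence and jaw.
- blank_b: Squared pale bone blank, 22 (x) x 85 (y) x 13 mm high; origin in the middle of its underside. Two or three such blanks lie side by side on the bed between fence and jaw.
- blank_c: Squared pale bone blank, 22 (x) x 85 (y) x 13 mm high; origin in the middle of its underside. Two or three such blanks lie side by side on the bed between fence and jaw.
- dark_bangle: Bystander: black bangle, 78 mm across, 12 mm high, beyond the right tray; leave it alone.
- wax_tin: Bystander: open round tin of wax, 65 mm across, 22 mm high, beyond the left tray; leave it alone.

How it is judged:
On the way, in this order (a step that is already met when the one before it is completed fails the run):
1. everything that lay behind the jaw is in the tool tray, the blanks still in the shut cramp (x of sanding_block in the frame of tool_tray between -0.125 and 0.125 m and y of sanding_block in the frame of tool_tray between -0.07 and 0.07 m and z of sanding_block in the frame of tool_tray between 0 and 0.05 m and x of slate_hone in the frame of tool_tray between -0.125 and 0.125 m and y of slate_hone in the frame of tool_tray between -0.07 and 0.07 m and z of slate_hone in the frame of tool_tray between 0 and 0.05 m and x of horn_disc in the frame of tool_tray between -0.125 and 0.125 m and y of horn_disc in the frame of tool_tray between -0.07 and 0.07 m and z of horn_disc in the frame of tool_tray between 0 and 0.05 m and x of blank_a in the frame of cramp between -0.12 and 0.12 m and y of blank_a in the frame of cramp between -0.14 and 0.14 m and z of blank_a in the frame of cramp between 0 and 0.03 m and x of blank_b in the frame of cramp between -0.12 and 0.12 m and y of blank_b in the frame of cramp between -0.14 and 0.14 m and z of blank_b in the frame of cramp between 0 and 0.03 m and x of blank_c in the frame of cramp between -0.12 and 0.12 m and y of blank_c in the frame of cramp between -0.14 and 0.14 m and z of blank_c in the frame of cramp between 0 and 0.03 m and value of joint jaw below 0.012 m), for 0.2 s.
2. the pawl is held up and the jaw has run home, the blanks still on the bed (value of joint jaw above 0.075 m and value of joint pawl above 0.07 rad and x of blank_a in the frame of cramp between -0.12 and 0.12 m and y of blank_a in the frame of cramp between -0.14 and 0.14 m and z of blank_a in the frame of cramp between 0 and 0.03 m and x of blank_b in the frame of cramp between -0.12 and 0.12 m and y of blank_b in the frame of cramp between -0.14 and 0.14 m and z of blank_b in the frame of cramp between 0 and 0.03 m and x of blank_c in the frame of cramp between -0.12 and 0.12 m and y of blank_c in the frame of cramp between -0.14 and 0.14 m and z of blank_c in the frame of cramp between 0 and 0.03 m), for 0.2 s.
3. the pawl is dropped into the teeth with the jaw home, the blanks still on the bed (value of joint jaw above 0.075 m and value of joint pawl below 0.06 rad and x of blank_a in the frame of cramp between -0.12 and 0.12 m and y of blank_a in the frame of cramp between -0.14 and 0.14 m and z of blank_a in the frame of cramp between 0 and 0.03 m and x of blank_b in the frame of cramp between -0.12 and 0.12 m and y of blank_b in the frame of cramp between -0.14 and 0.14 m and z of blank_b in the frame of cramp between 0 and 0.03 m and x of blank_c in the frame of cramp between -0.12 and 0.12 m and y of blank_c in the frame of cramp between -0.14 and 0.14 m and z of blank_c in the frame of cramp between 0 and 0.03 m), for 0.2 s.
At the end, for the whole second after the job is handed in: Every thing from behind the jaw lies inside the walls of the tool tray and every bone blank inside the bin (origins within the walls, less than 50 mm above the bench), at rest; the jaw is home (over 75 mm) and the pawl down in the teeth (under 0.06 rad) (x of sanding_block in the frame of tool_tray between -0.125 and 0.125 m and y of sanding_block in the frame of tool_tray between -0.07 and 0.07 m and z of sanding_block in the frame of tool_tray between 0 and 0.05 m and x of slate_hone in the frame of tool_tray between -0.125 and 0.125 m and y of slate_hone in the frame of tool_tray between -0.07 and 0.07 m and z of slate_hone in the frame of tool_tray between 0 and 0.05 m and x of horn_disc in the frame of tool_tray between -0.125 and 0.125 m and y of horn_disc in the frame of tool_tray between -0.07 and 0.07 m and z of horn_disc in the frame of tool_tray between 0 and 0.05 m and x of blank_a in the frame of blank_bin between -0.105 and 0.105 m and y of blank_a in the frame of blank_bin between -0.07 and 0.07 m and z of blank_a in the frame of blank_bin between 0 and 0.05 m and x of blank_b in the frame of blank_bin between -0.105 and 0.105 m and y of blank_b in the frame of blank_bin between -0.07 and 0.07 m and z of blank_b in the frame of blank_bin between 0 and 0.05 m and x of blank_c in the frame of blank_bin between -0.105 and 0.105 m and y of blank_c in the frame of blank_bin between -0.07 and 0.07 m and z of blank_c in the frame of blank_bin between 0 and 0.05 m and linear speed of each of sanding_block, slate_hone, horn_disc, blank_a, blank_b, blank_c below 0.02 m/s and value of joint jaw above 0.075 m and value of joint pawl below 0.06 rad); the robot touches nothing.
It fails at once if a bystander is moved more than 5 cm (distance of any of dark_bangle, wax_tin from where it was at the start of the episode above 0.05 m).
Of sanding_block, slate_hone, horn_disc only 2 to 3 are there at a start; the rules pass over those that are not, and their reading is None.
Of blank_a, blank_b, blank_c only 2 to 3 are there at a start; the rules pass over those that are not, and their reading is None.
At some moment in a run one of horn_disc may be knocked a few centimetres aside while the robot is not near it.
Once in a run the grip may slacken for a moment while it holds something.
It also fails if it takes over 210 s, if anything falls off the work surface, if the arm or the gripper's body presses on something with over 40 N, if the wrist force passes 120 N, or if a joint passes its speed limit or range.

### The arm

A 6-joint arm with a two-finger parallel gripper is mounted at the origin on a cart in front of the work surface, level with it; the furniture and walls round the work are solid. World frame = base frame: x ahead of the robot, y to its left, z up, the work surface at z = 0. Lengths are in m, angles in rad, forces in N, time in s.
With the tool pointing down it reaches from about 0.35 to 0.975 m from the base axis. Payload 4.9 kg.
Tool frame: the origin (TCP) lies on the centre line of the jaws, within the pads' length; the fingertips stand manip.tcp_to_tips ahead of it and the grasp point (between the pads) is the TCP (manip.tcp_to_tips is the distance from the TCP to the fingertips, in m); y points along the fingers, z is the direction in which the jaws open and shut, and the axes are right-handed (so a half turn about y gives the same grasp; the last joint's range is limited). The gripper opens to 85 mm and grips with 20 to 120 N. Pads are 22 mm wide; open, the fingers measure 114 mm over their backs; the gripper's body (76 mm by 85 mm) begins 54 mm behind the grasp point. The pads swing forward as they close: fully open they stand 13 mm farther back than shut.
Start: joints at [-1.243, 0.053, 1.613, -0, 1.476, -0.119], TCP at [0.27, -0.564, 0.25] pointing down, gripper open.
Joint ranges: [-3.01, 3.01], [-1.01, 2.22], [0.06, 2.58], [-1.02, 4.17], [0.09, 2.62], [-3.14, 3.14]. Speed limits (rad/s): [2.57, 2.57, 3.14, 3.14, 3.14, 3.14].

### API

Orientations are given as a unit quaternion [w, x, y, z].
In Python, from plant import manip gives the robot as it stands.
- The arm moves only by the tool apply_moves, never from a script. Its argument "moves" is a list of rows, each a list of 7 numbers: the gripper's target within -1 to 1 (shut at 1, half-way at 0, fully open at -1), then the shift along the tool's x, y, z in mm, then the turn, a rotation vector about the tool's x, y, z in degrees. A call has 1 to 20 rows; each row shifts and turns the commanded pose from where the row before left it, along the tool's axes as they then stand; what a row does not reach is not made up. A row lasts 1/10 s, in which the tool goes at most 50 mm and 8.59 degrees, less where a joint would pass 70% of its speed; a pose out of reach is approached as far as the arm can. A call with a gripper value outside its range is refused whole. The fingers move at their own pace and stop on an object; the grip force is fixed at half the most. Time passes only in rows, so rows that do not move let the fingers close. It gives the time, the measured TCP pose, the force and the opening at its end, in the units of the state.
- manip.state(): the state, without advancing time (a new reading comes with each control period).
- manip.grab_frame(name): name is "scene" or "top" or "wrist"; returns the picture (400x640x3 uint8, blue, green, red); there is no depth.
- manip.calibration(name): a dict with "mtx" (3x3 intrinsics, pixels), "T" (4x4, takes a point from camera to world coordinates); the wrist camera has in their place "T_tool_cam" (4x4, takes a point from camera to tool coordinates, whose origin is the TCP and whose axes are the tool frame's). Camera axes: x right, y down, z forward; pixel columns grow to the right and rows downward; lengths in m; the calibration is good to about 2 mm. A picture is of the moment at which its call begins: read the wrist's pose just before it. calibration takes no time and is no camera call.
- manip.job_done(): hands the job in, once; it reports no verdict.
The state is a dict: "time": time; "joint_pos": joint angles; "joint_vel": joint speeds; "joint_efforts": joint torques, N m; "tool_pos": TCP position; "tool_rot": TCP orientation; "contact_force": force on the tool from outside, world axes, zero at the start; "ft_torque": the same for the moment, N m; "gripper_width": opening from 0.0 (shut) to 1.0 (fully open).
Only numpy, scipy, OpenCV 4.12 (cv2) and the standard library are available. Lean on these libraries where they do the work, as an engineer would, in place of code of your own. Each camera call takes 0.05 s, during which the arm holds its last target. There are 200 camera calls.

## Working session

There is one attempt and no reset: what is moved stays moved. The work goes in short steps, Python scripts to look and compute and a tool call to move; the robot and the scene stay as the last step left them, time stands still between calls to the robot, and variables do not carry over. Pictures are saved under pics/ and viewed, about 12 in all and at most 16, crops included, and the job is handed in when it is done.

Besides the shell and the picture viewer there is one more tool, called after ">>>" as a command line: name --pt "numbers of a row" for each row, then --argument value for the rest. apply_moves: Moves the arm, as the interface text tells. Its arguments: {"type":"object","properties":{"moves":{"type":"array","items":{"type":"array","items":{"type":"number"}}}},"required":["moves"]}

```bash
mkdir -p pics; cat > h.py <<'E'
from plant import manip
import numpy as np, cv2
from scipy.spatial.transform import Rotation as R
def pose():
    s=manip.state(); q=s["tool_rot"]; return np.array(s["tool_pos"]), R.from_quat([q[1],q[2],q[3],q[0]]).as_matrix()
def cam(name):
    c=manip.calibration(name); K=np.array(c["mtx"])
    if "T" in c: T=np.array(c["T"])
    else:
        p,r=pose(); W=np.eye(4); W[:3,:3]=r; W[:3,3]=p; T=W@np.array(c["T_tool_cam"])
    return K,T
def px2w(K,T,u,v,z):
    d=T[:3,:3]@np.linalg.inv(K)@np.array([u,v,1.]); o=T[:3,3]; return (o+d*(z-o[2])/d[2])[:3]
def w2px(K,T,P):
    q=np.linalg.inv(T)@np.append(P,1); q=K@q[:3]; return q[:2]/q[2]
def snap(name,f,crop=None,s=1):
    K,T=cam(name); im=manip.grab_frame(name); np.savez('pics/'+f+'.npz',K=K,T=T); cv2.imwrite('pics/'+f+'_raw.png',im)
    if crop: u0,v0,u1,v1=crop; im=im[v0:v1,u0:u1]
    if s!=1: im=cv2.resize(im,None,fx=s,fy=s,interpolation=cv2.INTER_CUBIC)
    cv2.imwrite('pics/'+f+'.png',im); return K,T
def load(f): d=np.load('pics/'+f+'.npz'); return d['K'],d['T']
E
python3 - <<'E'
from h import *
print(manip.state(), manip.tcp_to_tips); p,r=pose(); print(r.round(3))
K,T=snap("top","top1",s=1.25); print(K,T.round(3))
K,T=snap("scene","sc1",s=1.25);print(T.round(3)); print(manip.calibration("wrist"))
E
```

```text
{'time': 0.0, 'joint_pos': array([-1.24300339e+00,  5.33340294e-02,  1.61431227e+00, -2.62407569e-05,
        1.47598082e+00, -1.19011969e-01]), 'joint_vel': array([-0.00046073,  0.00109616, -0.00064165, -0.00137879, -0.00018979,
        0.00027081]), 'joint_efforts': array([-7.57034340e-04, -3.93681800e+01, -3.70180464e+01, -1.99612364e-04,
        6.94152943e-03,  9.63327125e-06]), 'tool_pos': array([ 0.26985078, -0.56309067,  0.24906621]), 'tool_rot': array([ 0.15657531, -0.15674358,  0.69024853, -0.68881971]), 'contact_force': array([ 1.15631112,  0.18041558, -0.11133088]), 'ft_torque': array([ 0.02045499,  0.01982192, -0.03414418]), 'gripper_width': 1.0021021831082075} 0.019
[[-0.902 -0.001  0.432]
 [-0.432  0.002 -0.902]
 [-0.    -1.    -0.002]]
[[403.99719545   0.         320.46891726]
 [  0.         403.99719545 198.79476051]
 [  0.           0.           1.        ]] [[ 0.024 -0.997  0.075  0.514]
 [-1.    -0.024  0.002 -0.002]
 [ 0.    -0.075 -0.997  1.413]
 [ 0.     0.     0.     1.   ]]
[[-0.764 -0.298  0.573  0.042]
 [-0.645  0.38  -0.663  0.635]
 [-0.02  -0.876 -0.482  0.551]
 [ 0.     0.     0.     1.   ]]
{'mtx': array([[303.2253237 ,   0.        , 321.0183612 ],
       [  0.        , 303.2253237 , 205.93792539],
       [  0.        ,   0.        ,   1.        ]]), 'T_tool_cam': array([[-2.09535164e-04,  9.59727705e-01,  2.80931821e-01,
        -7.07317977e-02],
       [ 4.75470484e-04, -2.80931700e-01,  9.59727646e-01,
        -1.23939180e-01],
       [ 9.99999865e-01,  3.34671478e-04, -3.97457127e-04,
        -1.21284081e-04],
       [ 0.00000000e+00,  0.00000000e+00,  0.00000000e+00,
         1.00000000e+00]])}
```

View pics/top1.png

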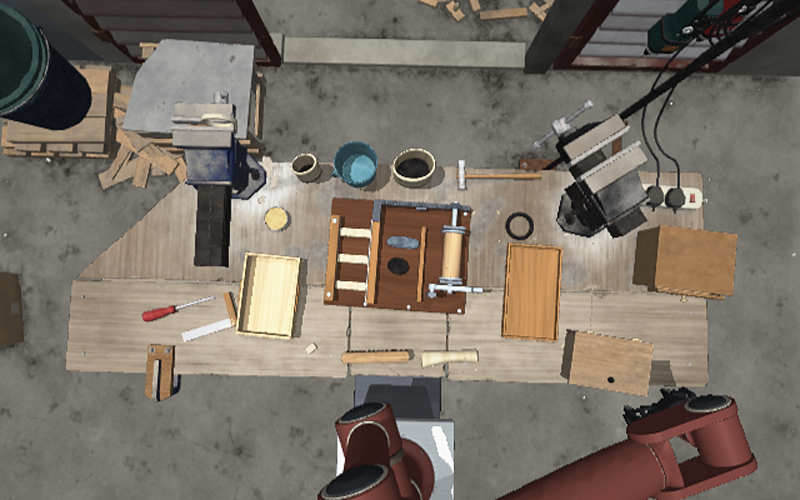

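View pics/sc1.png

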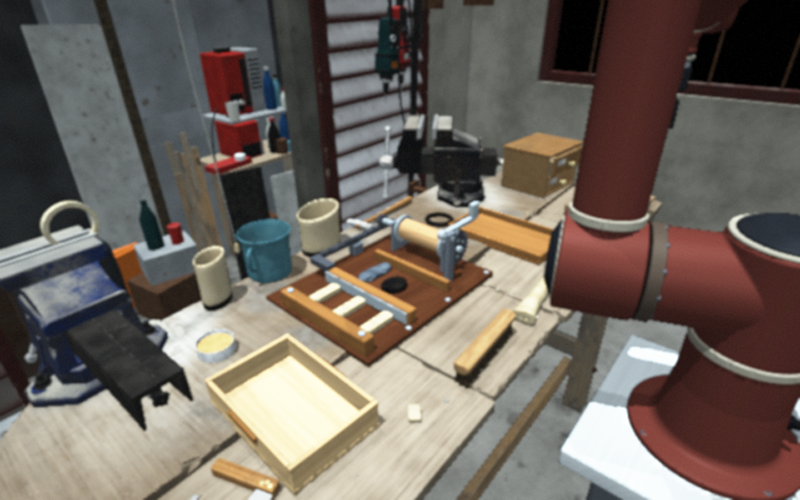

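The top view shows the cramp at the centre (fence left/+y, drum right/-y). The deep bin is on the left (270,297) and the brown tray on the right (532,293). There are three blanks, and behind the jaw a grey item (403,242) and a dark disc (398,267). I'll enlarge it.

```bash
python3 - <<'E'
import cv2
im=cv2.imread('pics/top1_raw.png'); cv2.imwrite('pics/c1.png',cv2.resize(im[155:255,255:390],None,fx=5.9,fy=5.9,interpolation=cv2.INTER_CUBIC))
E
```

```text
(no output)
```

View pics/c1.png

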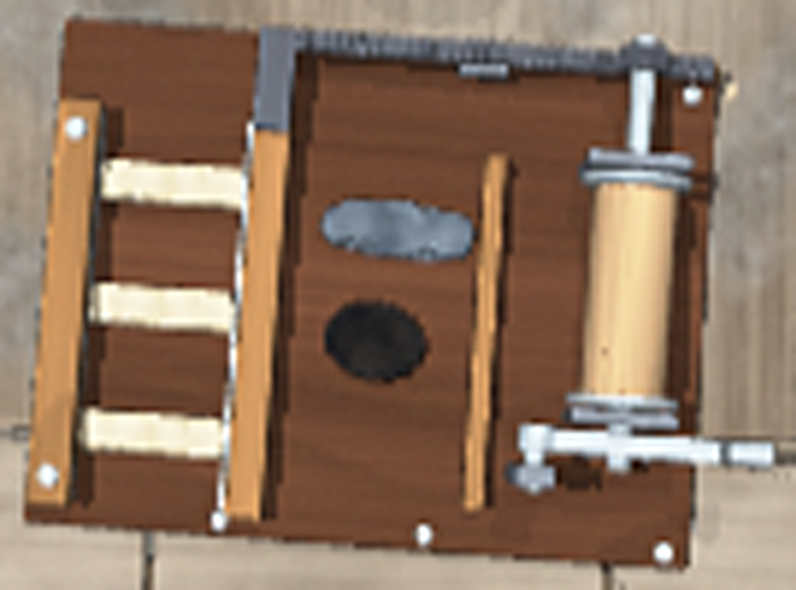

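```bash
cat >> h.py <<'E'
def crop2px(u,v): return u/5.9+255-.4, v/5.9+155-.4
def fit2(A,B):
    A=np.array(A,float);B=np.array(B,float)[:,:2]; a=A-A.mean(0); b=B-B.mean(0)
    th=np.arctan2((a[:,0]*b[:,1]-a[:,1]*b[:,0]).sum(),(a*b).sum()); M=np.array([[np.cos(th),-np.sin(th)],[np.sin(th),np.cos(th)]])
    t=B.mean(0)-M@A.mean(0); return th,M,t,(M@A.T).T+t-B
E
python3 - <<'E'
from h import *
K,T=load('top1')
W=lambda u,v,z: px2w(K,T,*crop2px(u,v),z)
th,M,t,res=fit2([[.17,.165],[-.13,.165],[-.13,-.225],[.17,-.225]],[W(65,20,.012),W(25,520,.012),W(688,568,.012),W(720,60,.012)])
print('cramp',np.degrees(th),t,res.round(4)); np.savez('cramp.npz',M=M,t=t,th=th)
inv=lambda P:(M.T@(P[:2]-t))
for n,u,v,z in [('hone',398,229,.023),('honeL',322,224,.023),('honeR',474,234,.023),('disc',376,341,.024),('b1',174,184,.025),('b1L',103,178,.025),('b2',163,306,.025),('b3',153,432,.025),('tab',755,453,.152),('tabL',715,450,.152),('face',245,200,.043),('face',228,450,.043)]:
    P=W(u,v,z); print(n,P.round(4),inv(P).round(4))
for n,C,z in [('bin',[(243,256),(300,253),(297,338),(237,334)],.05),('tray',[(508,245),(561,245),(559,340),(503,338)],.025)]:
    Q=np.array([px2w(K,T,u/1.25,v/1.25,z)[:2] for u,v in C]); print(n,Q.mean(0),Q.round(3).tolist())
for n,u,v in [('tin',276,218),('bangle',519,226)]: print(n,px2w(K,T,u/1.25,v/1.25,.01).round(3))
E
```

```text
cramp -2.5193936816160805 [0.58269144 0.03862134] [[ 0.0023  0.0006]
 [-0.0017  0.0006]
 [-0.0003 -0.0012]
 [-0.0003  0.0001]]
hone [ 0.6367 -0.0052  0.023 ] [ 0.0559 -0.0414]
honeL [0.6386 0.0393 0.023 ] [0.0558 0.0032]
honeR [ 0.6349 -0.0498  0.023 ] [ 0.056 -0.086]
disc [0.5708 0.006  0.024 ] [-0.0104 -0.0331]
b1 [0.6598 0.1265 0.025 ] [0.0732 0.0912]
b1L [0.6623 0.1681 0.025 ] [0.0739 0.1329]
b2 [0.5882 0.1307 0.025 ] [0.0015 0.0922]
b3 [0.5148 0.1342 0.025 ] [-0.072   0.0925]
tab [ 0.5114 -0.196   0.152 ] [-0.061  -0.2375]
tabL [ 0.5124 -0.1749  0.152 ] [-0.0608 -0.2164]
face [0.6496 0.0835 0.043 ] [0.0649 0.0478]
face [0.5056 0.0891 0.043 ] [-0.0793  0.0471]
bin [0.48208983 0.34953107] [[0.585, 0.425], [0.597, 0.271], [0.37, 0.27], [0.376, 0.431]]
tray [ 0.50807974 -0.3648831 ] [[0.635, -0.296], [0.638, -0.442], [0.379, -0.437], [0.381, -0.285]]
tin [0.696 0.35  0.01 ]
bangle [ 0.69 -0.33  0.01]
```

>>> apply_moves --pt "-1 0 0 0 0 -8.5 0" --pt "-1 0 0 0 0 -8.5 0" --pt "-1 0 0 0 0 -8.5 0" --pt "-1 0 0 0 0 -8.5 0" --pt "-1 0 0 0 0 -8.5 0" --pt "-1 0 0 0 0 -8.5 0" --pt "-1 0 0 0 0 -8.5 0" --pt "-1 0 0 0 0 -2.4 0" --pt "-1 0 0 0 0 0 0"

```text
time: 1.0
tool_pos: [0.2699, -0.5633, 0.2496]
tool_rot: [0.489, -0.489, 0.511, -0.51]
contact_force: [0.4, 0.4, 0.7]
gripper_width: 1.001
```

>>> apply_moves --pt "-1 -41 0 24 0 0 0" --pt "-1 -41 0 24 0 0 0" --pt "-1 -41 0 24 0 0 0" --pt "-1 -41 0 24 0 0 0" --pt "-1 -41 0 24 0 0 0" --pt "-1 -41 0 24 0 0 0" --pt "-1 -41 0 24 0 0 0" --pt "-1 -41 0 24 0 0 0" --pt "-1 -41 0 24 0 0 0" --pt "-1 -41 0 24 0 0 0" --pt "-1 -41 0 24 0 0 0" --pt "-1 -41 0 24 0 0 0" --pt "-1 0 0 0 0 0 0" --pt "-1 0 0 0 0 0 0"

```text
time: 2.4
tool_pos: [0.5793, -0.0837, 0.2498]
tool_rot: [0.489, -0.49, 0.511, -0.51]
contact_force: [-0.4, -0.3, 0.2]
gripper_width: 0.996
```

```bash
cat >> h.py <<'E'
_c=np.load('cramp.npz'); CM,Ct=_c['M'],_c['t']
def c2w(x,y): return CM@np.array([x,y])+Ct
def w2c(P): return CM.T@(np.array(P[:2])-Ct)
def go(x,y,z,yaw=None):
    p,r=pose(); d=np.array([x,y,z])-p
    print('tcp',p.round(4),'cramp',w2c(p).round(4),'tool shift mm',(r.T@d*1000).round(1),'zyaw',np.degrees(np.arctan2(r[1,2],r[0,2])).round(2),'t',round(manip.state()['time'],2),'w',round(manip.state()['gripper_width'],3),'F',manip.state()['contact_force'].round(1))
E
python3 - <<'E'
from h import *
print(pose()[1].round(3)); go(*c2w(.0559,-.0414),.033)
K,T=snap("wrist","w1",s=1.25)
for P in [(*c2w(.056,-.0414),.023),(*c2w(-.0104,-.033),.024)]: print(w2px(K,T,np.array(P))*1.25)
E
```

```text
[[-0.042 -0.001  0.999]
 [-0.999 -0.    -0.042]
 [ 0.    -1.    -0.001]]
tcp [ 0.5793 -0.0837  0.2498] cramp [ 0.002  -0.1223] tool shift mm [-80.9 216.7  54.3] zyaw -2.41 t 2.4 w 0.996 F [-0.4 -0.3  0.2]
[463.89747695 135.23078512]
[388.40005075 124.92112108]
```

View pics/w1.png

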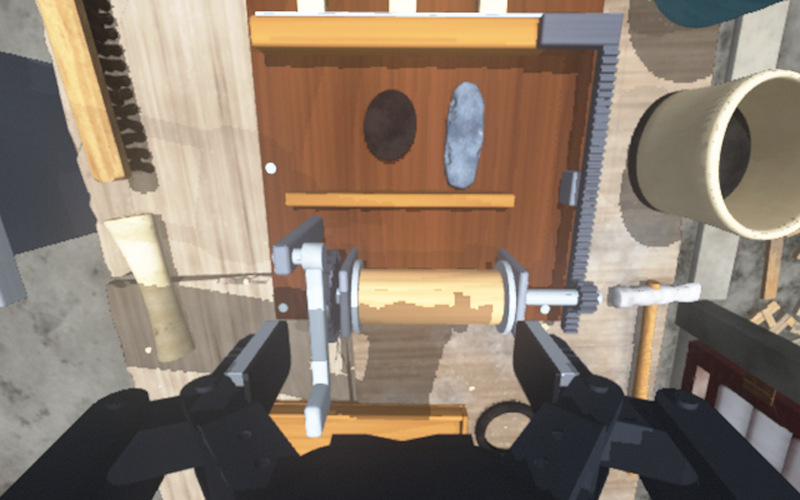

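The projections land on the hone (464,135) and disc (389,125). I'll take the hone first, with partly closed fingers to stay clear of the disc.

>>> apply_moves --pt "-0.12 -20 25 14 0 0 0" --pt "-0.12 -20 25 14 0 0 0" --pt "-0.12 -20 25 14 0 0 0" --pt "-0.12 -21 25 13 0 0 0" --pt "-0.12 0 30 0 0 0 0" --pt "-0.12 0 30 0 0 0 0" --pt "-0.12 0 20 0 0 0 0" --pt "-0.12 0 12 0 0 0 0" --pt "-0.12 0 12 0 0 0 0" --pt "-0.12 0 12 0 0 0 0" --pt "-0.12 0 0 0 0 0 0" --pt "-0.12 0 0 0 0 0 0"

```text
time: 3.65
tool_pos: [0.638, -0.0063, 0.0347]
tool_rot: [-0.489, 0.489, -0.511, 0.511]
contact_force: [0.4, 0.1, -0.2]
gripper_width: 0.556
```

>>> apply_moves --pt "1 0 0 0 0 0 0" --pt "1 0 0 0 0 0 0" --pt "1 0 0 0 0 0 0" --pt "1 0 0 0 0 0 0" --pt "1 0 0 0 0 0 0" --pt "1 0 0 0 0 0 0" --pt "1 0 0 0 0 0 0" --pt "1 0 0 0 0 0 0"

```text
time: 4.45
tool_pos: [0.6389, -0.0062, 0.036]
tool_rot: [-0.49, 0.488, -0.51, 0.512]
contact_force: [-0.9, -0.0, 6.0]
gripper_width: 0.347
```

```bash
python3 - <<'E'
from h import *
go(0.57,-.365,.2)
E
```

```text
tcp [ 0.6389 -0.0062  0.036 ] cramp [ 0.0582 -0.0423] tool shift mm [ 361.5 -164.   -52.8] zyaw -2.49 t 4.45 w 0.347 F [-0.9 -0.   6. ]
```

>>> apply_moves --pt "1 0 -10 0 0 0 0" --pt "1 0 -30 0 0 0 0" --pt "1 0 -40 0 0 0 0" --pt "1 0 -40 0 0 0 0" --pt "1 0 -40 0 0 0 0" --pt "1 0 0 0 0 0 0" --pt "1 36 0 -5 0 0 0" --pt "1 36 0 -5 0 0 0" --pt "1 36 0 -5 0 0 0" --pt "1 36 0 -5 0 0 0" --pt "1 36 0 -5 0 0 0" --pt "1 36 0 -6 0 0 0" --pt "1 36 0 -6 0 0 0" --pt "1 36 0 -5 0 0 0" --pt "1 36 0 -5 0 0 0" --pt "1 37 0 -5 0 0 0" --pt "1 0 0 0 0 0 0"

```text
time: 6.15
tool_pos: [0.5682, -0.3683, 0.1933]
tool_rot: [0.487, -0.488, 0.512, -0.512]
contact_force: [0.4, -0.0, -0.4]
gripper_width: 0.348
```

```bash
python3 - <<'E'
from h import *
go(0.57,-.365,.034)
E
```

```text
tcp [ 0.5682 -0.3683  0.1933] cramp [ 0.0034 -0.4072] tool shift mm [ -3.5 159.3   1.8] zyaw -2.77 t 6.15 w 0.348 F [ 0.4 -0.  -0.4]
```

>>> apply_moves --pt "1 -3 40 2 0 0 0" --pt "1 0 40 0 0 0 0" --pt "1 0 40 0 0 0 0" --pt "1 0 15 0 0 0 0" --pt "1 0 12 0 0 0 0" --pt "1 0 8 0 0 0 0" --pt "1 0 3 0 0 0 0" --pt "-0.2 0 0 0 0 0 0" --pt "-0.2 0 0 0 0 0 0" --pt "-0.2 0 0 0 0 0 0" --pt "-0.2 0 -5 0 0 0 0" --pt "-0.2 0 -40 0 0 0 0" --pt "-0.2 0 -40 0 0 0 0" --pt "-0.4 0 -40 0 0 0 0" --pt "-0.4 0 -40 0 0 0 0"

```text
time: 7.65
tool_pos: [0.5721, -0.3616, 0.2039]
tool_rot: [-0.489, 0.489, -0.51, 0.511]
contact_force: [0.3, -0.6, -1.1]
gripper_width: 0.699
```

```bash
python3 - <<'E'
from h import *
go(*c2w(-.0104,-.0331),.2)
K,T=snap("top","top2"); im=cv2.imread('pics/top2_raw.png'); cv2.imwrite('pics/c2.png',cv2.resize(im[155:275,300:460],None,fx=4,fy=4,interpolation=cv2.INTER_CUBIC))
E
```

```text
tcp [ 0.5721 -0.3616  0.2039] cramp [ 0.007  -0.4003] tool shift mm [-367.2    3.6  -17.3] zyaw -2.5 t 7.65 w 0.699 F [ 0.3 -0.6 -1.1]
```

View pics/c2.png

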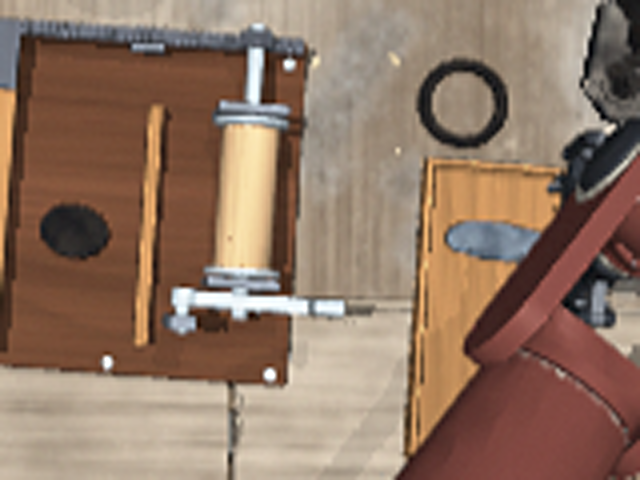

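The hone is in the tray at (490,240) and the disc hasn't moved (75,230). Next is the disc.

>>> apply_moves --pt "-0.5 -40 0 -2 0 0 0" --pt "-0.5 -40 0 -2 0 0 0" --pt "-0.5 -40 0 -2 0 0 0" --pt "-0.5 -40 0 -2 0 0 0" --pt "-0.5 -40 0 -2 0 0 0" --pt "-0.5 -40 0 -2 0 0 0" --pt "-0.5 -40 0 -2 0 0 0" --pt "-0.5 -40 0 -1 0 0 0" --pt "-0.5 -30 30 -1 0 0 0" --pt "-0.5 -17 35 -1 0 0 0" --pt "-0.5 0 35 0 0 0 0" --pt "-0.5 0 35 0 0 0 0" --pt "-0.5 0 0 0 0 0 0"

```text
time: 9.0
tool_pos: [0.5669, 0.0065, 0.0611]
tool_rot: [0.487, -0.491, 0.514, -0.508]
contact_force: [-1.2, 0.4, -1.1]
gripper_width: 0.752
```

```bash
python3 - <<'E'
from h import *
go(*c2w(-.0104,-.0331),.035)
K,T=snap("wrist","w2",s=1); print(w2px(K,T,np.array((*c2w(-.0104,-.0331),.024))))
E
```

```text
tcp [0.5669 0.0065 0.0611] cramp [-0.0143 -0.0328] tool shift mm [ 0.4 26.1  4.2] zyaw -2.48 t 9.0 w 0.752 F [-1.2  0.4 -1.1]
[329.60684651 246.74965228]
```

View pics/w2.png

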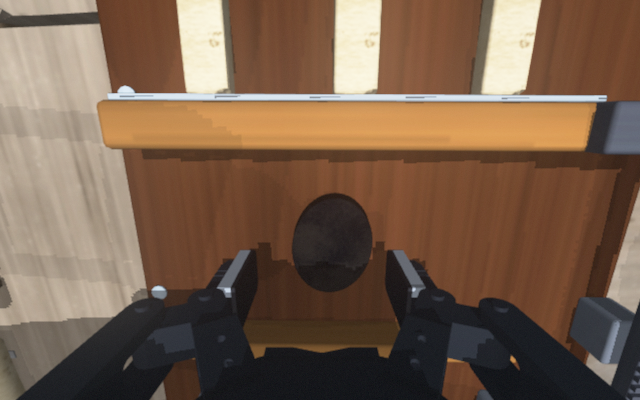

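Disc centre is at (332,243), as predicted. Descending and gripping.

>>> apply_moves --pt "-0.4 0 9 4 0 0 0" --pt "-0.4 0 9 0 0 0 0" --pt "-0.4 0 8 0 0 0 0" --pt "-0.4 0 0 0 0 0 0" --pt "1 0 0 0 0 0 0" --pt "1 0 0 0 0 0 0" --pt "1 0 0 0 0 0 0" --pt "1 0 0 0 0 0 0" --pt "1 0 0 0 0 0 0" --pt "1 0 0 0 0 0 0" --pt "1 0 0 0 0 0 0" --pt "1 0 0 0 0 0 0"

```text
time: 10.25
tool_pos: [0.5767, 0.0054, 0.043]
tool_rot: [-0.49, 0.488, -0.51, 0.512]
contact_force: [-2.4, -0.4, 7.9]
gripper_width: -0.005
```

>>> apply_moves --pt "1 0 -10 0 0 0 0" --pt "1 0 -30 0 0 0 0" --pt "1 0 -40 0 0 0 0" --pt "1 0 -40 0 0 0 0" --pt "1 0 -45 0 0 0 0" --pt "1 0 0 0 0 0 0"

```text
time: 10.85
tool_pos: [0.5794, 0.0052, 0.215]
tool_rot: [-0.492, 0.485, -0.507, 0.515]
contact_force: [1.0, 0.0, 0.3]
gripper_width: 0.001
```

```bash
python3 - <<'E'
from h import *
go(0.46,-.365,.035)
E
```

```text
tcp [0.5794 0.0052 0.215 ] cramp [-0.0018 -0.0335] tool shift mm [ 374.8  178.8 -105.9] zyaw -2.5 t 10.85 w 0.001 F [1.  0.  0.3]
```

```bash
python3 - <<'E'
from h import *
K,T=snap("wrist","w3",s=1.25); print(w2px(K,T,np.array((*c2w(-.0104,-.0331),.024)))*1.25)
E
```

```text
[388.54463213 233.18742634]
```

View pics/w3.png

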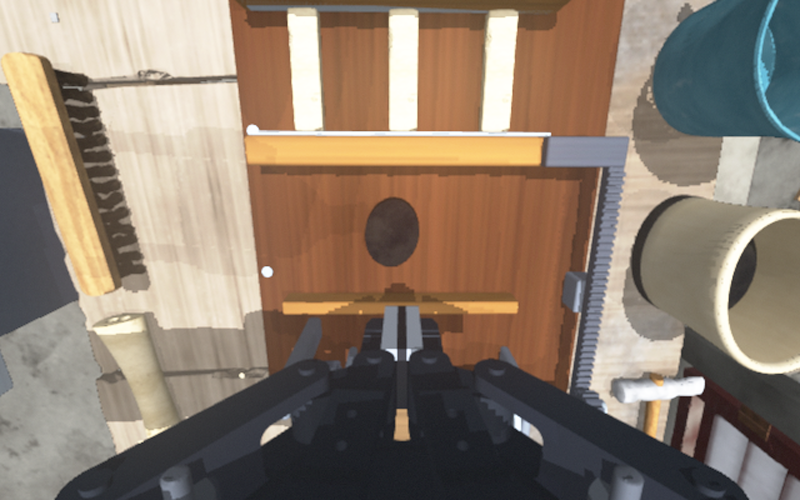

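The fingers slid over the disc's top, because open pads stand further back. The disc is still at (392,232). I'll retry lower, feeling for the bed.

>>> apply_moves --pt "-0.5 0 30 -6 0 0 0" --pt "-0.5 0 30 0 0 0 0" --pt "-0.5 0 30 0 0 0 0" --pt "-0.5 0 30 0 0 0 0" --pt "-0.5 0 25 0 0 0 0" --pt "-0.5 0 10 0 0 0 0" --pt "-0.5 0 0 0 0 0 0" --pt "-0.5 0 0 0 0 0 0" --pt "-0.5 0 0 0 0 0 0"

```text
time: 11.8
tool_pos: [0.5705, 0.0057, 0.0521]
tool_rot: [-0.49, 0.488, -0.51, 0.512]
contact_force: [0.6, 0.6, -0.3]
gripper_width: 0.753
```

```bash
python3 - <<'E'
from h import *
go(*c2w(-.009,-.0331),.03)
E
```

```text
tcp [0.5705 0.0057 0.0521] cramp [-0.0107 -0.0334] tool shift mm [-0.3 22.2  1.7] zyaw -2.5 t 11.8 w 0.753 F [ 0.6  0.6 -0.3]
```

>>> apply_moves --pt "-0.4 0 8 2 0 0 0" --pt "-0.4 0 8 0 0 0 0" --pt "-0.4 0 5 0 0 0 0" --pt "-0.4 0 0 0 0 0 0" --pt "-0.4 0 0 0 0 0 0"

```text
time: 12.3
tool_pos: [0.5709, 0.0058, 0.0289]
tool_rot: [0.489, -0.489, 0.511, -0.511]
contact_force: [0.1, 0.2, 0.0]
gripper_width: 0.701
```

>>> apply_moves --pt "-0.4 0 2 0 0 0 0" --pt "-0.4 0 2 0 0 0 0" --pt "-0.4 0 0 0 0 0 0"

```text
time: 12.6
tool_pos: [0.5716, 0.0057, 0.026]
tool_rot: [-0.489, 0.489, -0.511, 0.511]
contact_force: [-0.7, -0.1, 3.1]
gripper_width: 0.7
```

>>> apply_moves --pt "0 0 -2 0 0 0 0" --pt "0.5 0 0 0 0 0 0" --pt "1 0 0 0 0 0 0" --pt "1 0 0 0 0 0 0" --pt "1 0 0 0 0 0 0" --pt "1 0 0 0 0 0 0" --pt "1 0 0 0 0 0 0" --pt "1 0 0 0 0 0 0"

```text
time: 13.4
tool_pos: [0.5723, 0.0057, 0.0292]
tool_rot: [-0.489, 0.489, -0.51, 0.511]
contact_force: [-1.5, 0.0, 7.6]
gripper_width: 0.513
```

>>> apply_moves --pt "1 0 -10 0 0 0 0" --pt "1 0 -30 0 0 0 0" --pt "1 0 -40 0 0 0 0" --pt "1 0 -40 0 0 0 0" --pt "1 0 -45 0 0 0 0" --pt "1 0 0 0 0 0 0"

```text
time: 14.0
tool_pos: [0.5753, 0.0054, 0.2012]
tool_rot: [-0.492, 0.486, -0.507, 0.515]
contact_force: [-0.0, -0.1, 0.9]
gripper_width: 0.514
```

```bash
python3 - <<'E'
from h import *
go(0.46,-.365,.035)
E
```

```text
tcp [0.5753 0.0054 0.2012] cramp [-0.0059 -0.0335] tool shift mm [ 374.9  165.1 -101.5] zyaw -2.49 t 14.0 w 0.514 F [-0.  -0.1  0.9]
```

>>> apply_moves --pt "1 37 0 -10 0 0 0" --pt "1 37 0 -10 0 0 0" --pt "1 37 0 -10 0 0 0" --pt "1 37 0 -10 0 0 0" --pt "1 37 0 -10 0 0 0" --pt "1 37 0 -10 0 0 0" --pt "1 37 0 -10 0 0 0" --pt "1 37 0 -10 0 0 0" --pt "1 37 0 -10 0 0 0" --pt "1 40 0 -11 0 0 0" --pt "1 0 0 0 0 0 0" --pt "1 0 40 0 0 0 0" --pt "1 0 40 0 0 0 0" --pt "1 0 40 0 0 0 0" --pt "1 0 0 0 0 0 0"

```text
time: 15.5
tool_pos: [0.4503, -0.3577, 0.0651]
tool_rot: [0.489, -0.489, 0.516, -0.506]
contact_force: [-0.8, 1.4, -1.1]
gripper_width: 0.508
```

```bash
python3 - <<'E'
from h import *
go(0.46,-.365,.027)
E
```

```text
tcp [ 0.4503 -0.3577  0.0651] cramp [-0.1149 -0.4018] tool shift mm [ 7.2 37.9 10.4] zyaw -2.47 t 15.5 w 0.508 F [-0.8  1.4 -1.1]
```

>>> apply_moves --pt "1 4 15 5 0 0 0" --pt "1 3 12 5 0 0 0" --pt "1 0 8 0 0 0 0" --pt "1 0 2 0 0 0 0" --pt "-0.4 0 0 0 0 0 0" --pt "-0.4 0 0 0 0 0 0" --pt "-0.4 0 0 0 0 0 0" --pt "-0.4 0 -5 0 0 0 0" --pt "-0.4 0 -40 0 0 0 0" --pt "-0.4 0 -40 0 0 0 0" --pt "-0.4 0 -40 0 0 0 0" --pt "-0.4 0 -40 0 0 0 0" --pt "-0.4 -40 0 10 0 0 0" --pt "-0.4 -40 0 10 0 0 0" --pt "-0.4 0 0 0 0 0 0"

```text
time: 17.0
tool_pos: [0.4881, -0.2875, 0.2014]
tool_rot: [-0.491, 0.49, -0.51, 0.51]
contact_force: [0.1, -0.7, 0.3]
gripper_width: 0.697
```

```bash
python3 - <<'E'
from h import *
go(*c2w(-.0605,-.2365),.142)
K,T=snap("wrist","w4",s=1.25); print(w2px(K,T,np.array((*c2w(-.0605,-.237),.152)))*1.25)
E
```

```text
tcp [ 0.4881 -0.2875  0.2014] cramp [-0.0801 -0.33  ] tool shift mm [-93.4  59.5  19.9] zyaw -2.26 t 17.0 w 0.697 F [ 0.1 -0.7  0.3]
[449.94838383  93.1909794 ]
```

View pics/w4.png

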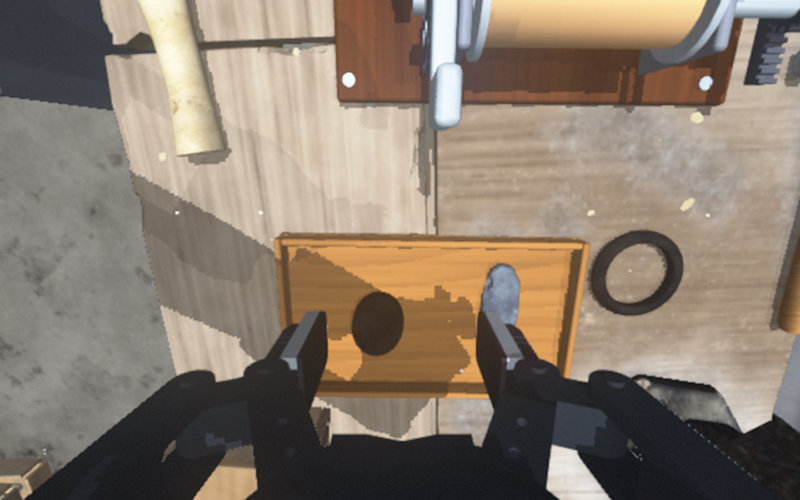

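Disc and hone are both in the tray (378,322 and 502,293). The pawl tab's top is at (449,80), as predicted. Moving to the tab.

>>> apply_moves --pt "-0.2 -32 0 7 0 0 0" --pt "-0.2 -32 0 7 0 0 0" --pt "-0.2 -32 0 6 0 0 0" --pt "-0.2 0 0 0 0 0 0" --pt "-0.2 0 15 0 0 0 0" --pt "-0.2 0 15 0 0 0 0" --pt "-0.2 0 10 0 0 0 0" --pt "-0.2 0 0 0 0 0 0" --pt "-0.2 0 0 0 0 0 0"

```text
time: 17.95
tool_pos: [0.5108, -0.1963, 0.1594]
tool_rot: [0.489, -0.489, 0.512, -0.511]
contact_force: [0.5, -1.1, 0.1]
gripper_width: 0.602
```

```bash
python3 - <<'E'
from h import *
go(*c2w(-.0605,-.2355),.142)
E
```

```text
tcp [ 0.5108 -0.1963  0.1594] cramp [-0.0615 -0.2378] tool shift mm [-2.3 17.4  1. ] zyaw -2.56 t 17.95 w 0.602 F [ 0.5 -1.1  0.1]
```

>>> apply_moves --pt "-0.2 -2 9 1 0 0 0" --pt "-0.2 0 8 0 0 0 0" --pt "-0.2 0 0 0 0 0 0" --pt "0.3 0 0 0 0 0 0" --pt "1 0 0 0 0 0 0" --pt "1 0 0 0 0 0 0" --pt "1 0 0 0 0 0 0" --pt "1 0 0 0 0 0 0" --pt "1 0 0 0 0 0 0" --pt "1 0 0 0 0 0 0" --pt "1 0 0 0 0 0 0"

```text
time: 19.05
tool_pos: [0.5122, -0.194, 0.1438]
tool_rot: [0.489, -0.489, 0.511, -0.511]
contact_force: [-5.9, 1.2, 4.8]
gripper_width: 0.129
```

Gripped (11 mm). Lifting along the arc about the pivot.

>>> apply_moves --pt "1 -0.8 -3.3 0 0 0 -1.7" --pt "1 -0.8 -3.3 0 0 0 -1.7" --pt "1 -0.8 -3.3 0 0 0 -1.7" --pt "1 -0.8 -3.3 0 0 0 -1.7" --pt "1 -0.8 -3.3 0 0 0 -1.7" --pt "1 -0.8 -3.3 0 0 0 -1.7" --pt "1 -0.8 -3.3 0 0 0 -1.7" --pt "1 -0.8 -3.3 0 0 0 -1.7" --pt "1 -0.8 -3.3 0 0 0 -1.7" --pt "1 -0.8 -3.3 0 0 0 -1.7" --pt "1 0 0 0 0 0 0" --pt "1 0 0 0 0 0 0"

```text
time: 20.25
tool_pos: [0.5128, -0.1812, 0.1746]
tool_rot: [-0.408, 0.559, -0.433, 0.577]
contact_force: [-4.6, 0.7, 1.1]
gripper_width: 0.126
```

>>> apply_moves --pt "1 0 0 0 0 0 0" --pt "1 0 0 0 0 0 0" --pt "1 0 0 0 0 0 0" --pt "1 0 0 0 0 0 0" --pt "1 0 0 0 0 0 0" --pt "1 0 0 0 0 0 0" --pt "1 0 0 0 0 0 0" --pt "1 0 0 0 0 0 0" --pt "1 0 0 0 0 0 0" --pt "1 0 0 0 0 0 0" --pt "1 0 0 0 0 0 0" --pt "1 0 0 0 0 0 0" --pt "1 0 0 0 0 0 0" --pt "1 0 0 0 0 0 0" --pt "1 0 0 0 0 0 0" --pt "1 0 0 0 0 0 0" --pt "1 0 0 0 0 0 0" --pt "1 0 0 0 0 0 0" --pt "1 0 0 0 0 0 0" --pt "1 0 0 0 0 0 0"

```text
time: 22.25
tool_pos: [0.5128, -0.1813, 0.1745]
tool_rot: [-0.408, 0.559, -0.433, 0.577]
contact_force: [-5.0, 3.6, -0.2]
gripper_width: 0.13
```

>>> apply_moves --pt "1 0 0 0 0 0 0" --pt "1 0 0 0 0 0 0" --pt "1 0 0 0 0 0 0" --pt "1 0 0 0 0 0 0" --pt "1 0 0 0 0 0 0" --pt "1 0 0 0 0 0 0" --pt "1 0 0 0 0 0 0" --pt "1 0 0 0 0 0 0" --pt "1 0 0 0 0 0 0" --pt "1 0 0 0 0 0 0" --pt "1 0 0 0 0 0 0" --pt "1 0 0 0 0 0 0" --pt "1 0 0 0 0 0 0" --pt "1 0 0 0 0 0 0" --pt "1 0 0 0 0 0 0" --pt "1 0 0 0 0 0 0" --pt "1 0 0 0 0 0 0" --pt "1 0 0 0 0 0 0" --pt "1 0 0 0 0 0 0" --pt "1 0 0 0 0 0 0"

```text
time: 24.25
tool_pos: [0.5128, -0.1813, 0.1745]
tool_rot: [-0.408, 0.559, -0.433, 0.577]
contact_force: [-5.1, 2.2, -1.1]
gripper_width: 0.125
```

>>> apply_moves --pt "1 0 0 0 0 0 0" --pt "1 0 0 0 0 0 0" --pt "1 0 0 0 0 0 0" --pt "1 0 0 0 0 0 0" --pt "1 0 0 0 0 0 0" --pt "1 0 0 0 0 0 0" --pt "1 0 0 0 0 0 0" --pt "1 0 0 0 0 0 0" --pt "1 0 0 0 0 0 0" --pt "1 0 0 0 0 0 0" --pt "1 0 0 0 0 0 0" --pt "1 0 0 0 0 0 0" --pt "1 0 0 0 0 0 0" --pt "1 0 0 0 0 0 0" --pt "1 0 0 0 0 0 0" --pt "1 0 0 0 0 0 0" --pt "1 0 0 0 0 0 0" --pt "1 0 0 0 0 0 0" --pt "1 0 0 0 0 0 0" --pt "1 0 0 0 0 0 0"

```text
time: 26.25
tool_pos: [0.5128, -0.1813, 0.1745]
tool_rot: [-0.408, 0.559, -0.433, 0.577]
contact_force: [-3.5, 3.0, -1.2]
gripper_width: 0.131
```

```bash
python3 - <<'E'
from h import *
go(*c2w(-.0605,-.2355),.142)
K,T=snap("scene","sc2"); im=cv2.imread('pics/sc2_raw.png'); cv2.imwrite('pics/sc2.png',cv2.resize(im[130:300,190:430],None,fx=3,fy=3,interpolation=cv2.INTER_CUBIC))
E
```

```text
tcp [ 0.5128 -0.1813  0.1745] cramp [-0.0602 -0.2228] tool shift mm [ 2.7 34.8 -0.3] zyaw -2.51 t 26.25 w 0.131 F [-3.5  3.  -1.2]
```

View pics/sc2.png

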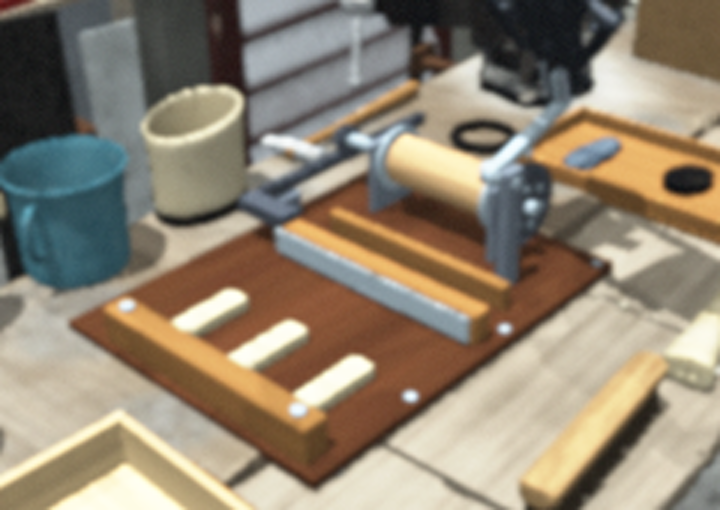

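Jaw has run back with the pawl held up and the blanks still on the bed. I'll hold a little longer and compare the jaw's face with its projected home position.

>>> apply_moves --pt "1 0 0 0 0 0 0" --pt "1 0 0 0 0 0 0" --pt "1 0 0 0 0 0 0" --pt "1 0 0 0 0 0 0" --pt "1 0 0 0 0 0 0" --pt "1 0 0 0 0 0 0" --pt "1 0 0 0 0 0 0" --pt "1 0 0 0 0 0 0" --pt "1 0 0 0 0 0 0" --pt "1 0 0 0 0 0 0" --pt "1 0 0 0 0 0 0" --pt "1 0 0 0 0 0 0" --pt "1 0 0 0 0 0 0" --pt "1 0 0 0 0 0 0" --pt "1 0 0 0 0 0 0" --pt "1 0 0 0 0 0 0" --pt "1 0 0 0 0 0 0" --pt "1 0 0 0 0 0 0" --pt "1 0 0 0 0 0 0" --pt "1 0 0 0 0 0 0"

```text
time: 28.3
tool_pos: [0.5128, -0.1813, 0.1745]
tool_rot: [-0.408, 0.559, -0.433, 0.577]
contact_force: [-4.0, 2.5, -0.4]
gripper_width: 0.133
```

```bash
python3 - <<'E'
from h import *
K,T=snap("scene","sc3")
a=cv2.imread('pics/sc2_raw.png').astype(int);im=cv2.imread('pics/sc3_raw.png')
d=np.abs(a-im).sum(2); print('diff in jaw area',d[190:250,270:365].max(),d[190:250,270:365].mean())
for yy,c in [(-.0285,(0,0,255)),(-.0195,(0,255,0))]:
  for z in (.013,.043):
    p,q=[tuple(int(round(4*t)) for t in (w2px(K,T,np.array((*c2w(x,yy),z)))-[240,170])) for x in (-.118,.118)]
    if z==.013: big=cv2.resize(im[170:270,240:400],None,fx=4,fy=4,interpolation=cv2.INTER_CUBIC) if yy==-.0285 else big
    cv2.line(big,p,q,c,1)
cv2.imwrite('pics/sc3.png',big)
E
```

```text
diff in jaw area 20 4.173157894736842
```

View pics/sc3.png

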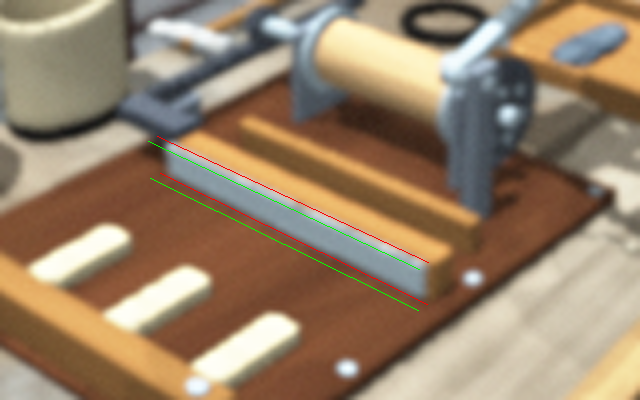

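The jaw matches the home (red) line and has stopped moving. Lowering the pawl, then letting go and backing off.

>>> apply_moves --pt "1 0.8 3.3 0 0 0 1.7" --pt "1 0.8 3.3 0 0 0 1.7" --pt "1 0.8 3.3 0 0 0 1.7" --pt "1 0.8 3.3 0 0 0 1.7" --pt "1 0.8 3.3 0 0 0 1.7" --pt "1 0.8 3.3 0 0 0 1.7" --pt "1 0.8 3.3 0 0 0 1.7" --pt "1 0.8 3.3 0 0 0 1.7" --pt "1 0.8 3.3 0 0 0 1.7" --pt "1 0.8 3.3 0 0 0 1.7" --pt "1 0 0 0 0 0 0" --pt "-0.3 0 0 0 0 0 0" --pt "-0.3 0 0 0 0 0 0" --pt "-0.3 0 0 0 0 0 0" --pt "-0.3 0 0 0 0 0 0" --pt "-0.3 0 -10 0 0 0 0" --pt "-0.3 0 -30 0 0 0 0" --pt "-0.3 0 -30 0 0 0 0" --pt "-0.3 0 0 0 0 0 0"

```text
time: 30.25
tool_pos: [0.5151, -0.1963, 0.2203]
tool_rot: [-0.49, 0.488, -0.507, 0.514]
contact_force: [0.7, -0.3, 0.8]
gripper_width: 0.652
```

```bash
python3 - <<'E'
from h import *
print(pose()[1].round(3)); go(*c2w(-.0725,.075),.2)
K,T=snap("scene","sc4"); a=cv2.imread('pics/sc1_raw.png');im=cv2.imread('pics/sc4_raw.png')
f=lambda q:cv2.resize(q[120:240,290:410],None,fx=3.3,fy=3.3,interpolation=cv2.INTER_CUBIC)
cv2.imwrite('pics/sc4.png',np.hstack([f(a),f(im)]))
E
```

```text
[[-0.044  0.009  0.999]
 [-0.999 -0.005 -0.043]
 [ 0.005 -1.     0.01 ]]
tcp [ 0.5151 -0.1963  0.2203] cramp [-0.0572 -0.2376] tool shift mm [-312.7   18.6  -15.3] zyaw -2.49 t 30.25 w 0.652 F [ 0.7 -0.3  0.8]
```

View pics/sc4.png

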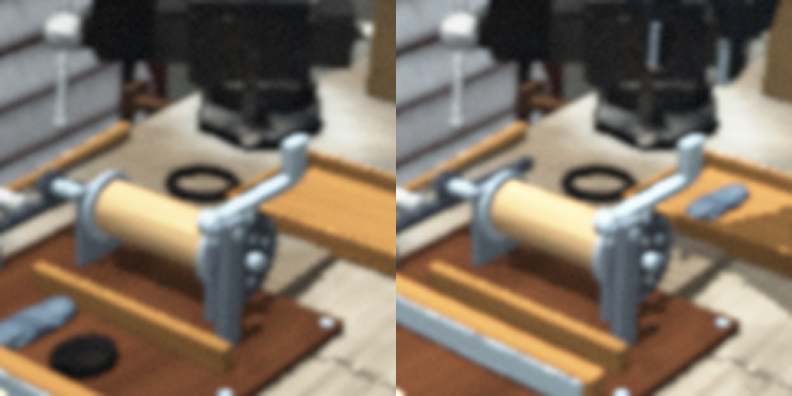

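The pawl tab is back at the same spot as at the start (295,155 against 294,155), so it's down with the jaw home. Now blank 3.

>>> apply_moves --pt "-0.05 -40 0 -2 0 0 0" --pt "-0.05 -40 0 -2 0 0 0" --pt "-0.05 -40 0 -2 0 0 0" --pt "-0.05 -40 0 -2 0 0 0" --pt "-0.05 -40 0 -2 0 0 0" --pt "-0.05 -40 0 -2 0 0 0" --pt "-0.05 -40 0 -2 0 0 0" --pt "-0.05 -45 30 -1 0 0 0" --pt "-0.05 0 40 0 0 0 0" --pt "-0.05 0 40 0 0 0 0" --pt "-0.05 0 40 0 0 0 0" --pt "-0.05 0 0 0 0 0 0" --pt "-0.05 0 0 0 0 0 0"

```text
time: 31.6
tool_pos: [0.5107, 0.127, 0.0654]
tool_rot: [0.488, -0.49, 0.511, -0.51]
contact_force: [-0.8, 0.0, 0.7]
gripper_width: 0.522
```

```bash
python3 - <<'E'
from h import *
go(*c2w(-.072,.088),.031)
K,T=snap("wrist","w5",s=1)
for x,y in [(-.072,.0925),(.0015,.0922),(.0735,.0912)]: print(w2px(K,T,np.array((*c2w(x,y),.025))).round(0))
E
```

```text
tcp [0.5107 0.127  0.0654] cramp [-0.0758  0.0852] tool shift mm [-2.8 34.4  3.9] zyaw -2.5 t 31.6 w 0.522 F [-0.8  0.   0.7]
[329. 232.]
[456. 233.]
[580. 235.]
```

View pics/w5.png

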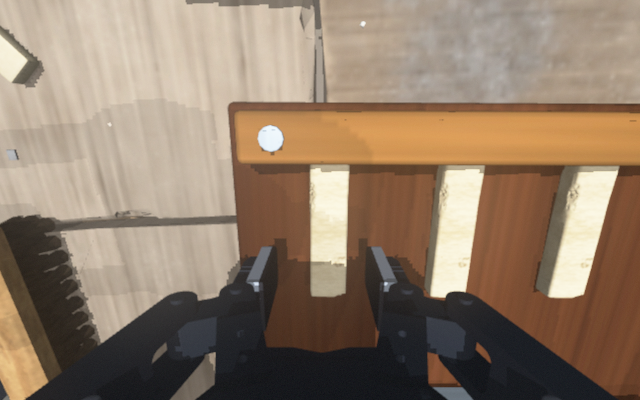

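Blank 3 is at (329,231), matching. Descending.

>>> apply_moves --pt "-0.05 -3 15 4 0 0 0" --pt "-0.05 0 10 0 0 0 0" --pt "-0.05 0 9 0 0 0 0" --pt "-0.05 0 0 0 0 0 0" --pt "0.3 0 0 0 0 0 0" --pt "1 0 0 0 0 0 0" --pt "1 0 0 0 0 0 0" --pt "1 0 0 0 0 0 0" --pt "1 0 0 0 0 0 0" --pt "1 0 0 0 0 0 0" --pt "1 0 0 0 0 0 0"

```text
time: 32.75
tool_pos: [0.5163, 0.13, 0.0329]
tool_rot: [-0.489, 0.489, -0.51, 0.511]
contact_force: [-1.6, -0.4, 5.8]
gripper_width: 0.237
```

>>> apply_moves --pt "1 0 -10 0 0 0 0" --pt "1 0 -20 0 0 0 0" --pt "1 0 -40 0 0 0 0" --pt "1 0 -40 0 0 0 0" --pt "1 0 0 0 0 0 0"

```text
time: 33.25
tool_pos: [0.5196, 0.1306, 0.1492]
tool_rot: [-0.493, 0.485, -0.508, 0.513]
contact_force: [1.7, 0.0, -0.7]
gripper_width: 0.242
```

```bash
python3 - <<'E'
from h import *
go(.43,.346,.03)
E
```

```text
tcp [0.5196 0.1306 0.1492] cramp [-0.0671  0.0891] tool shift mm [-211.1  118.4 -100.3] zyaw -2.49 t 33.25 w 0.242 F [ 1.7  0.  -0.7]
```

>>> apply_moves --pt "1 -30 0 -14 0 0 0" --pt "1 -30 0 -14 0 0 0" --pt "1 -30 0 -14 0 0 0" --pt "1 -30 0 -14 0 0 0" --pt "1 -30 0 -14 0 0 0" --pt "1 -30 0 -14 0 0 0" --pt "1 -31 0 -14 0 0 0" --pt "1 0 0 0 0 0 0" --pt "1 0 30 0 0 0 0" --pt "1 0 25 0 0 0 0" --pt "1 0 0 0 0 0 0"

```text
time: 34.35
tool_pos: [0.424, 0.3427, 0.0823]
tool_rot: [0.486, -0.492, 0.512, -0.51]
contact_force: [-0.8, -0.2, -0.2]
gripper_width: 0.236
```

```bash
python3 - <<'E'
from h import *
go(.43,.346,.03)
E
```

```text
tcp [0.424  0.3427 0.0823] cramp [-0.1719  0.2968] tool shift mm [-3.9 52.3  6.2] zyaw -2.52 t 34.35 w 0.236 F [-0.8 -0.2 -0.2]
```

>>> apply_moves --pt "1 -3 15 5 0 0 0" --pt "1 0 15 0 0 0 0" --pt "1 0 12 0 0 0 0" --pt "1 0 8 0 0 0 0" --pt "1 0 1 0 0 0 0" --pt "0.18 0 0 0 0 0 0" --pt "0.18 0 0 0 0 0 0" --pt "0.18 0 0 0 0 0 0" --pt "0.18 0 -5 0 0 0 0" --pt "0.18 0 -40 0 0 0 0" --pt "0.18 0 -40 0 0 0 0" --pt "0 0 -35 0 0 0 0" --pt "-0.05 0 0 0 0 0 0"

```text
time: 35.65
tool_pos: [0.4355, 0.35, 0.1637]
tool_rot: [-0.493, 0.485, -0.51, 0.512]
contact_force: [0.9, 0.8, 0.7]
gripper_width: 0.521
```

```bash
python3 - <<'E'
from h import *
go(*c2w(.0015,.088),.031)
E
```

```text
tcp [0.4355 0.35   0.1637] cramp [-0.1608  0.3046] tool shift mm [217.7 132.9 160.7] zyaw -2.49 t 35.65 w 0.521 F [0.9 0.8 0.7]
```

>>> apply_moves --pt "-0.05 31 0 23 0 0 0" --pt "-0.05 31 0 23 0 0 0" --pt "-0.05 31 0 23 0 0 0" --pt "-0.05 31 0 23 0 0 0" --pt "-0.05 31 0 23 0 0 0" --pt "-0.05 31 0 23 0 0 0" --pt "-0.05 31 0 23 0 0 0" --pt "-0.05 0 30 0 0 0 0" --pt "-0.05 0 30 0 0 0 0" --pt "-0.05 0 25 0 0 0 0" --pt "-0.05 0 0 0 0 0 0" --pt "-0.05 0 0 0 0 0 0"

```text
time: 36.85
tool_pos: [0.5831, 0.124, 0.0708]
tool_rot: [0.489, -0.489, 0.511, -0.511]
contact_force: [0.0, 0.2, 0.7]
gripper_width: 0.524
```

```bash
python3 - <<'E'
from h import *
go(*c2w(.0015,.088),.031)
E
```

```text
tcp [0.5831 0.124  0.0708] cramp [-0.0033  0.0853] tool shift mm [-2.7 39.8  4.9] zyaw -2.5 t 36.85 w 0.524 F [0.  0.2 0.7]
```

>>> apply_moves --pt "-0.05 -3 15 5 0 0 0" --pt "-0.05 0 14 0 0 0 0" --pt "-0.05 0 10 0 0 0 0" --pt "-0.05 0 0 0 0 0 0" --pt "0.3 0 0 0 0 0 0" --pt "1 0 0 0 0 0 0" --pt "1 0 0 0 0 0 0" --pt "1 0 0 0 0 0 0" --pt "1 0 0 0 0 0 0" --pt "1 0 0 0 0 0 0" --pt "1 0 0 0 0 0 0" --pt "1 0 -10 0 0 0 0" --pt "1 0 -20 0 0 0 0" --pt "1 0 -40 0 0 0 0" --pt "1 0 -40 0 0 0 0" --pt "1 0 0 0 0 0 0"

```text
time: 38.45
tool_pos: [0.5925, 0.1272, 0.1495]
tool_rot: [-0.492, 0.486, -0.508, 0.513]
contact_force: [0.8, -0.1, 0.9]
gripper_width: 0.237
```

```bash
python3 - <<'E'
from h import *
go(.484,.346,.03)
E
```

```text
tcp [0.5925 0.1272 0.1495] cramp [0.0059 0.0889] tool shift mm [-213.6  118.4 -119.3] zyaw -2.5 t 38.45 w 0.237 F [ 0.8 -0.1  0.9]
```

>>> apply_moves --pt "1 -30 0 -16 0 0 0" --pt "1 -30 0 -16 0 0 0" --pt "1 -30 0 -16 0 0 0" --pt "1 -30 0 -16 0 0 0" --pt "1 -30 0 -16 0 0 0" --pt "1 -30 0 -16 0 0 0" --pt "1 -33 0 -16 0 0 0" --pt "1 0 0 0 0 0 0" --pt "1 0 30 0 0 0 0" --pt "1 0 25 0 0 0 0" --pt "1 0 0 0 0 0 0"

```text
time: 39.55
tool_pos: [0.4829, 0.3422, 0.0819]
tool_rot: [0.486, -0.492, 0.512, -0.51]
contact_force: [-0.3, -0.7, -1.2]
gripper_width: 0.238
```

```bash
python3 - <<'E'
from h import *
go(.484,.346,.03)
E
```

```text
tcp [0.4829 0.3422 0.0819] cramp [-0.1131  0.2989] tool shift mm [-4.1 51.9  1.4] zyaw -2.52 t 39.55 w 0.238 F [-0.3 -0.7 -1.2]
```

>>> apply_moves --pt "1 -3 15 2 0 0 0" --pt "1 0 15 0 0 0 0" --pt "1 0 12 0 0 0 0" --pt "1 0 8 0 0 0 0" --pt "1 0 1 0 0 0 0" --pt "0.18 0 0 0 0 0 0" --pt "0.18 0 0 0 0 0 0" --pt "0.18 0 0 0 0 0 0" --pt "0.18 0 -5 0 0 0 0" --pt "0.18 0 -40 0 0 0 0" --pt "0.18 0 -40 0 0 0 0" --pt "0 0 -35 0 0 0 0" --pt "-0.05 0 0 0 0 0 0"

```text
time: 40.85
tool_pos: [0.4917, 0.3494, 0.1641]
tool_rot: [-0.494, 0.484, -0.509, 0.512]
contact_force: [1.7, 0.9, 0.3]
gripper_width: 0.524
```

```bash
python3 - <<'E'
from h import *
go(*c2w(.0735,.087),.031)
E
```

```text
tcp [0.4917 0.3494 0.1641] cramp [-0.1046  0.3065] tool shift mm [220.5 133.6 176.5] zyaw -2.49 t 40.85 w 0.524 F [1.7 0.9 0.3]
```

>>> apply_moves --pt "-0.05 31 0 26 0 0 0" --pt "-0.05 31 0 26 0 0 0" --pt "-0.05 31 0 26 0 0 0" --pt "-0.05 31 0 26 0 0 0" --pt "-0.05 31 0 26 0 0 0" --pt "-0.05 31 0 26 0 0 0" --pt "-0.05 31 0 26 0 0 0" --pt "-0.05 0 30 0 0 0 0" --pt "-0.05 0 30 0 0 0 0" --pt "-0.05 0 25 0 0 0 0" --pt "-0.05 0 0 0 0 0 0" --pt "-0.05 0 0 0 0 0 0"

```text
time: 42.05
tool_pos: [0.6601, 0.1227, 0.0707]
tool_rot: [0.489, -0.489, 0.511, -0.511]
contact_force: [0.8, -0.4, 1.0]
gripper_width: 0.523
```

```bash
python3 - <<'E'
from h import *
go(*c2w(.0735,.087),.031)
E
```

```text
tcp [0.6601 0.1227 0.0707] cramp [0.0736 0.0874] tool shift mm [ 0.4 39.7 -0.1] zyaw -2.5 t 42.05 w 0.523 F [ 0.8 -0.4  1. ]
```

>>> apply_moves --pt "-0.05 0 15 0 0 0 0" --pt "-0.05 0 14 0 0 0 0" --pt "-0.05 0 10 0 0 0 0" --pt "-0.05 0 0 0 0 0 0" --pt "0.3 0 0 0 0 0 0" --pt "1 0 0 0 0 0 0" --pt "1 0 0 0 0 0 0" --pt "1 0 0 0 0 0 0" --pt "1 0 0 0 0 0 0" --pt "1 0 0 0 0 0 0" --pt "1 0 0 0 0 0 0" --pt "1 0 -10 0 0 0 0" --pt "1 0 -20 0 0 0 0" --pt "1 0 -40 0 0 0 0" --pt "1 0 -40 0 0 0 0" --pt "1 0 0 0 0 0 0"

```text
time: 43.65
tool_pos: [0.6646, 0.123, 0.1506]
tool_rot: [-0.493, 0.485, -0.508, 0.514]
contact_force: [0.6, 0.4, -1.3]
gripper_width: 0.24
```

```bash
python3 - <<'E'
from h import *
go(.537,.346,.03)
E
```

```text
tcp [0.6646 0.123  0.1506] cramp [0.0781 0.0879] tool shift mm [-217.   119.1 -138.8] zyaw -2.49 t 43.65 w 0.24 F [ 0.6  0.4 -1.3]
```

>>> apply_moves --pt "1 -31 0 -19 0 0 0" --pt "1 -31 0 -19 0 0 0" --pt "1 -31 0 -19 0 0 0" --pt "1 -31 0 -19 0 0 0" --pt "1 -31 0 -19 0 0 0" --pt "1 -31 0 -19 0 0 0" --pt "1 -33 0 -19 0 0 0" --pt "1 0 0 0 0 0 0" --pt "1 0 30 0 0 0 0" --pt "1 0 25 0 0 0 0" --pt "1 0 0 0 0 0 0"

```text
time: 44.75
tool_pos: [0.5342, 0.3452, 0.082]
tool_rot: [0.486, -0.492, 0.512, -0.51]
contact_force: [-0.8, -0.7, -0.9]
gripper_width: 0.237
```

```bash
python3 - <<'E'
from h import *
go(.537,.346,.03)
E
```

```text
tcp [0.5342 0.3452 0.082 ] cramp [-0.0619  0.3041] tool shift mm [-1.2 52.   3.2] zyaw -2.51 t 44.75 w 0.237 F [-0.8 -0.7 -0.9]
```

Lower, release, and retreat upwards and towards the middle so the top camera can see.

>>> apply_moves --pt "1 -1 15 3 0 0 0" --pt "1 0 15 0 0 0 0" --pt "1 0 12 0 0 0 0" --pt "1 0 8 0 0 0 0" --pt "1 0 1 0 0 0 0" --pt "0.18 0 0 0 0 0 0" --pt "0.18 0 0 0 0 0 0" --pt "0.18 0 0 0 0 0 0" --pt "0.18 0 -5 0 0 0 0" --pt "0.18 0 -40 0 0 0 0" --pt "0.18 0 -40 0 0 0 0" --pt "0.18 0 -40 0 0 0 0" --pt "0.18 0 -40 0 0 0 0" --pt "0.18 0 -30 0 0 0 0"

```text
time: 46.15
tool_pos: [0.5408, 0.3485, 0.2353]
tool_rot: [-0.491, 0.487, -0.51, 0.511]
contact_force: [0.4, 0.1, 0.5]
gripper_width: 0.41
```

>>> apply_moves --pt "0.18 40 0 -16 0 0 0" --pt "0.18 40 0 -16 0 0 0" --pt "0.18 40 0 -16 0 0 0" --pt "0.18 40 0 -16 0 0 0" --pt "0.18 40 0 -16 0 0 0" --pt "0.18 40 0 -16 0 0 0" --pt "0.18 40 0 -16 0 0 0" --pt "0.18 40 0 -16 0 0 0" --pt "0.18 40 0 -16 0 0 0" --pt "0.18 0 0 0 0 0 0" --pt "0.18 0 0 0 0 0 0"

```text
time: 47.25
tool_pos: [0.3806, -0.0059, 0.2318]
tool_rot: [-0.489, 0.488, -0.511, 0.512]
contact_force: [-1.7, 0.8, 0.4]
gripper_width: 0.411
```

```bash
python3 - <<'E'
from h import *
go(.5,0,.2)
snap("top","top3"); im=cv2.imread('pics/top3_raw.png'); cv2.imwrite('pics/c3.png',cv2.resize(im[130:290,170:470],None,fx=2.66,fy=2.66,interpolation=cv2.INTER_CUBIC))
E
```

```text
tcp [ 0.3806 -0.0059  0.2318] cramp [-0.1999 -0.0534] tool shift mm [-11.4  32.  118.9] zyaw -2.65 t 47.25 w 0.411 F [-1.7  0.8  0.4]
```

View pics/c3.png

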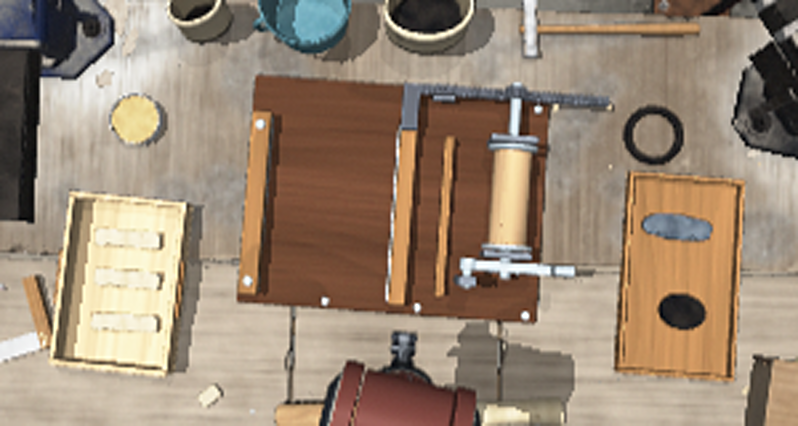

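All three blanks are in the bin (128,238 / 128,279 / 126,321), the hone and disc are in the tray (677,227 / 682,311), the jaw is home and the pawl is down. The tin and bangle haven't moved. Handing in.

```bash
python3 -c "
from plant import manip
print(manip.job_done())"
```

```text
the job is handed in; nothing more can be done
None
```

The job is done and handed in after about 47 s of robot time; the hand-in reported no verdict.

- **Clearing behind the jaw:** only the slate hone and the horn disc were there, and both went into the tool tray. The first grip on the disc slid over its top and left it in place; a lower second grip held.
- **Pawl and jaw:** I held the pawl up for about 8 s and lowered it only after the jaw had stopped on its projected home line. I then let the pawl down into the teeth.
- **Blanks:** all three bone blanks were taken out and laid in the deep bin.

The last top picture shows three blanks in the bin, the hone and disc in the tray, and the jaw home. It also shows the tin and bangle where they stood and the arm clear of everything. I judged the jaw and pawl from pictures only, as their joint values cannot be read. The pawl tab was back at its starting position in the scene view, and no check at the end disagreed.

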